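# Prise open the punch box with the hanging blade

## Robot

A 6-joint arm with a two-finger parallel gripper is mounted at the origin on the work surface. World frame = base frame: x ahead of the robot, y to its left, z up, the work surface at z = 0. Lengths are in m, angles in rad, forces in N, time in s.
With the tool pointing down it reaches from about 0.375 to 0.9 m from the base axis. Payload 3.1 kg.
Tool frame: the origin (TCP) lies between the finger pads; the fingertips stand 8 mm ahead of it and the grasp point (between the pads) lies 11 mm behind it; z points along the fingers, y is the line along which they close (so a half turn about z gives the same grasp; the last joint's range is limited). The gripper opens to 87 mm and grips with 3 to 60 N. Pads are 19 mm wide; open, the fingers measure 117 mm over their backs; the gripper's body (75 mm by 190 mm) begins 51 mm behind the grasp point.
Start: joints at [0.983, 0.527, 1.433, -0, 1.181, -0.178], TCP at [0.249, 0.573, 0.231] pointing down, gripper open.
Joint ranges: [-3.08, 3.08], [-0.75, 2.2], [0.22, 2.44], [-1.43, 4.57], [0, 2.65], [-2.85, 2.85]. Speed limits (rad/s): [2.79, 2.79, 3.14, 3.14, 3.14, 3.14].

## Interface

Orientations are given as a unit quaternion [x, y, z, w].
In Python, from rig import robot gives the robot as it stands.
- The arm moves only by the tool move_arm, never from a script. Its argument "motion" is text: rows parted by semicolons, each of 5 numbers parted by spaces: the opening, from -1 (shut) to 1 (fully open), then the shift along the tool's x, y, z normalised to -1 to 1, where 1 is 0.2 m, then the turn about the tool's z normalised to -1 to 1, where 1 is pi rad. A call has 1 to 12 rows; each row is the pose to reach, as a shift and turn from the pose commanded when the call began, along the tool's axes at that moment, turning the shorter way round; what a row does not reach only later rows make up. A row lasts 1/12 s, in which the tool goes at most 41.7 mm and 7.16 degrees, less where a joint would pass 70% of its speed; a pose out of reach is approached as far as the arm can. A call with a number of a shift or a turn outside -1 to 1 is refused whole. A call with a gripper value outside its range is refused whole. The fingers move at their own pace and stop on an object; "newtons" is the grip in N (left out, the last holds). Time passes only in rows, so rows that repeat a pose let the fingers close. It gives the time, the measured TCP pose, the force, the opening and the grip force at its end, in the units of the state.
- robot.get_obs(): the state, without advancing time (a new reading comes with each control period).
- robot.camera(name): name is "side" or "top"; returns (picture, depth): 480x640x3 uint8, red, green, blue; 480x640 float32, m along the optical axis (not along the pixel's ray), 0 where there is no reading.
- robot.camera_model(name): a dict with "mtx" (3x3 intrinsics, pixels), "position" and "attitude" of the camera in the world. Camera axes: x right, y down, z forward; pixel columns grow to the right and rows downward; lengths in m; the calibration is good to about 2 mm. A picture is of the moment at which its call begins. camera_model takes no time and is no camera call.
- robot.hand_in(): hands the job in; it is judged then, once.
The state is a dict: "time": time; "q": joint angles; "joint_velocities": joint speeds; "joint_torque": joint torques, N m; "position": TCP position; "tool_rot": TCP orientation; "ft_force": force on the tool from outside, world axes, zero at the start; "moment": the same for the moment, N m; "grip_width": finger opening in m; "grip_force": force on a finger pad.
Only numpy, scipy, OpenCV 4.12 (cv2) and the standard library are available. Lean on these libraries where they do the work, as an engineer would, in place of code of your own. Each camera call takes 0.05 s, during which the arm holds its last target. There are 200 camera calls.

## Task

Get the metalworker's punch box open: lift the flat-bladed opener, hanging by its ring, up and off its rack peg, lay it flat on the bench and let go, then take it up afresh, ready for levering. Slip the blade into the gap under the box lid's front lip and lever the lid up until it stands nearly upright, using only the blade and keeping the gripper off the box and lid. Finish with the lid standing open and the opener lying flat on the bench, never dropped; leave the pointed scriber on its peg and the hammer and wax tin where they are.

Things in the scene. Friction and masses are not known exactly. Their poses are not given: they have to be found in the camera images.
- opener: Opener, hung on either rack peg. Wooden handle 100 (x) x 22 (y) x 20 (z) mm centred on the origin; flat steel blade 20 wide, 2.5 thick, on the handle's mid-plane, from x=58 to 130 mm. It hangs sloping: x points 45 degrees down along the rack's +x, origin 130 mm up. Same top and bottom. 0.12 kg, balances near the origin; lying flat, its origin is 10 mm above the bench.
- opener_tip (a point): Middle of the opener's blade end, at x=130 mm of the opener.
- opener_ring (a point): Centre of the steel wire ring at the handle's end, x=-68 mm of the opener; it lies in the opener's x-y plane, inner diameter 28 mm, wire 5 mm.
- scriber: Scriber hung on the other peg: same wooden handle and ring, same frame, but a thin round pointed rod (6 mm) instead of the flat blade. Must stay hanging.
- rack: Fixed steel rack; origin under the middle of its base plate 170 (x) x 270 (y) x 10 mm. 12 mm bar at x=-54, 172 mm up, and 10 mm rail at x=66, 55 mm up, on posts at y=+-125. Two upright 6 mm pegs at y=+-55 stand on the bar, tips 207 mm up. A tool's ring is over a peg and its working end leans on the rail. Raised 30 mm straight up, the ring is free.
- punch_box: Fixed grey steel box 120 (x) x 160 (y) x 60 mm high, origin under its centre, front to its -x. A ledge on the front wall, 14 mm deep, 80 wide, has its top at 50 mm. The lid, 164 wide and 4 thick, lies on the rim (underside at 60 mm) and overhangs the front wall by 14 mm: between lip and ledge is a gap 10 mm high, 14 deep.
- box_gap (a point): Middle of the mouth of the gap, 74 mm in front of the box centre, 55 mm above the bench; axes as the box: +x goes into the gap.
- lid_hinge (a point): Middle of the lid's hinge line (along the box's y), at the far rim, 60 mm in +x from the box centre, 60 mm above the bench.
- lid_lip (a point): Middle of the front edge of the lid's underside, 134 mm from the hinge line; moves with the lid.
- lid (a joint): Lid angle: 0 shut, grows as it opens upwards, 1.57 upright, stop at 1.75. A stiff hinge: it stays where it is left; about 2 N at the lip moves it.
- hammer: Hammer lying on the bench well to the right, about 240 mm long along its x; not to be disturbed.
- wax_tin: Small round metal tin, 60 mm across and 60 mm high, origin under its centre; not to be disturbed.
There are look-alikes about, which are no part of the job. There is more than one size of the punch_box; the job needs the smaller. What is shaped like the opener but pink or turquoise is not meant.

How it is judged:
On the way, in this order (a step that is already met when the one before it is completed fails the run):
1. the opener is off its peg, lying flat on the bench and let go (height (world z) of opener below 0.025 m and angle between opener's own x axis and vertical between 1.42 and 1.72 rad and contact force between opener and the fingers below 0.1 N and linear speed of opener below 0.03 m/s), for 0.2 s.
2. the opener has been taken up again and its blade is levering the lid up (lid past 0.3 rad, blade pressing on the box or lid, opener in the fingers) (value of joint lid above 0.3 rad and contact force between opener and punch_box above 0.2 N and contact force between opener and the fingers above 1 N), for 0.1 s.
At the end, for the whole second after the job is handed in: The lid stands open by more than 1.2 rad (69 degrees) and is still; the opener lies on the bench, its length within about 8 degrees of level, its origin less than 25 mm above the bench, released and at rest; the scriber still hangs on its peg (all of step 1 and value of joint lid above 1.2 rad and velocity of joint lid between -0.05 and 0.05 rad/s and height (world z) of scriber above 0.1 m); the robot touches nothing.
It fails at once if the gripper or arm pushes on the box or lid (over 1 N) (contact force between any of the fingers, the arm and punch_box above 1 N).
It fails at once if the opener is dropped (falls freely by more than about 40 mm) (linear speed of opener above 0.9 m/s and contact force between opener and the fingers below 0.05 N).
It fails at once if the scriber is knocked off its peg or displaced by more than 50 mm (distance of scriber from where it was at the start of the episode above 0.05 m).
It fails at once if the hammer is moved by more than 30 mm (distance of hammer from where it was at the start of the episode above 0.03 m).
It fails at once if the wax tin is moved by more than 30 mm (distance of wax_tin from where it was at the start of the episode above 0.03 m).
It also fails if it takes over 58 s, if anything falls off the work surface, if the arm or the gripper's body presses on something with over 40 N, if the wrist force passes 120 N, or if a joint passes its speed limit or range.

## Working session

There is one attempt and no reset: what is moved stays moved. The work goes in short steps, Python scripts to look and compute and a tool call to move; the robot and the scene stay as the last step left them, time stands still between calls to the robot, and variables do not carry over. Pictures are saved under pics/ and viewed, at most 10 in all, crops included, and the job is handed in when it is done.

Besides the shell and the picture viewer there is one more tool, called after ">>>" as name(argument=value, ...), one argument or row to a line, values as JSON. move_arm: Moves the arm, as the interface text tells. Its arguments: {"type":"object","properties":{"motion":{"type":"string"},"newtons":{"type":"number"}},"required":["motion"]}

```bash
mkdir -p pics; cat > h.py <<'E'
import numpy as np, cv2
from rig import robot
from scipy.spatial.transform import Rotation as R
def snap(n,f):
    p,d=robot.camera(n); np.savez('pics/'+f+'.npz',p=p,d=d); cv2.imwrite('pics/'+f+'.png',p[:,:,::-1]); return p,d
def cam(n):
    m=robot.camera_model(n); a=np.array(m['attitude']); 
    return np.array(m['mtx']),np.array(m['position']),(a if a.shape==(3,3) else R.from_quat(a).as_matrix())
def world(n,d,u,v,r=1):
    K,p,A=cam(n); w=d[v-r:v+r+1,u-r:u+r+1]; w=w[w>0]; z=np.median(w)
    return p+A@(np.linalg.inv(K)@[u,v,1])*z
def proj(n,X):
    K,p,A=cam(n); c=A.T@(np.array(X)-p); c=K@c; return c[:2]/c[2]
def onplane(n,u,v,z):
    K,p,A=cam(n); r=A@(np.linalg.inv(K)@[u,v,1]); return p+r*(z-p[2])/r[2]
E
python3 - <<'E'
from h import *
for n in('side','top'):
    snap(n,n+'0'); print(n,robot.camera_model(n))
o=robot.get_obs();print(o['time'],o['position'],o['tool_rot'])
E
```

```text
side {'mtx': array([[509.5019917 ,   0.        , 324.54727741],
       [  0.        , 509.5019917 , 238.18764218],
       [  0.        ,   0.        ,   1.        ]]), 'position': array([ 0.15426172, -0.94462483,  0.80526113]), 'attitude': array([ 0.86703461, -0.17286257,  0.09138511, -0.45827752])}
top {'mtx': array([[498.97507301,   0.        , 321.44813073],
       [  0.        , 498.97507301, 240.70224641],
       [  0.        ,   0.        ,   1.        ]]), 'position': array([ 0.42190796, -0.03977196,  1.36277563]), 'attitude': array([ 0.71465418, -0.69821607,  0.02989417, -0.02949695])}
0.1 [0.24862726 0.57270479 0.22966463] [ 2.03483993e-01  9.79077763e-01 -9.31447973e-04 -3.63196635e-04]
```

View pics/side0.png

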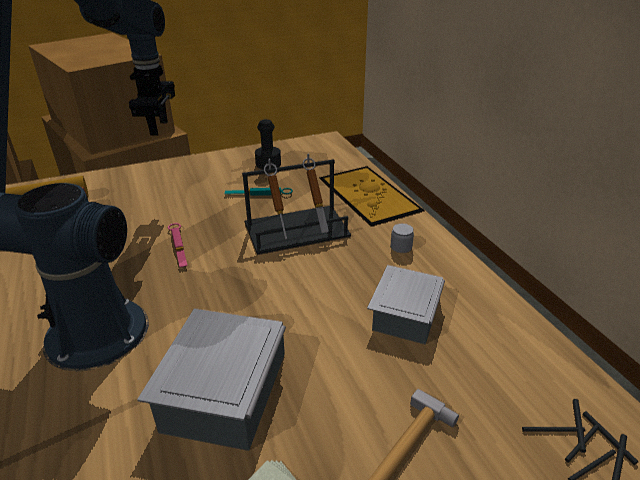

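View pics/top0.png

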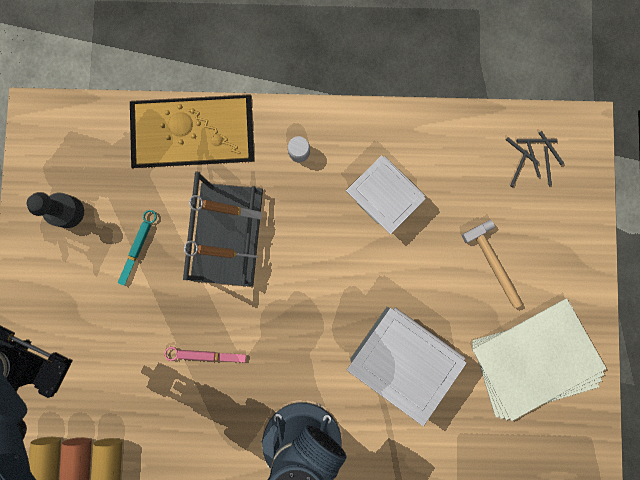

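The top view shows the opener (flat blade) at about (228,208), the scriber at (218,251), the small box at (387,195), the tin at (298,149) and the hammer at (490,260). I'll enlarge the rack and box next.

```bash
python3 - <<'E'
from h import *
t=cv2.imread('pics/top0.png'); s=cv2.imread('pics/side0.png')
a=cv2.resize(t[165:295,175:275],None,fx=4,fy=4,interpolation=cv2.INTER_CUBIC)  #400x520
b=cv2.resize(t[145:245,340:440],None,fx=4,fy=4,interpolation=cv2.INTER_CUBIC)
c=np.zeros((520,800,3),np.uint8); c[:520,:400]=a; c[:400,400:]=b; cv2.imwrite('pics/c1.png',c)
a=cv2.resize(s[145:255,240:355],None,fx=3.5,fy=3.5,interpolation=cv2.INTER_CUBIC)
b=cv2.resize(s[260:350,360:455],None,fx=4,fy=4,interpolation=cv2.INTER_CUBIC)
c=np.zeros((400,800,3),np.uint8); c[:a.shape[0],:a.shape[1]]=a; c[:360,410:790]=b; cv2.imwrite('pics/c2.png',c)
E
```

```text
(no output)
```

View pics/c1.png

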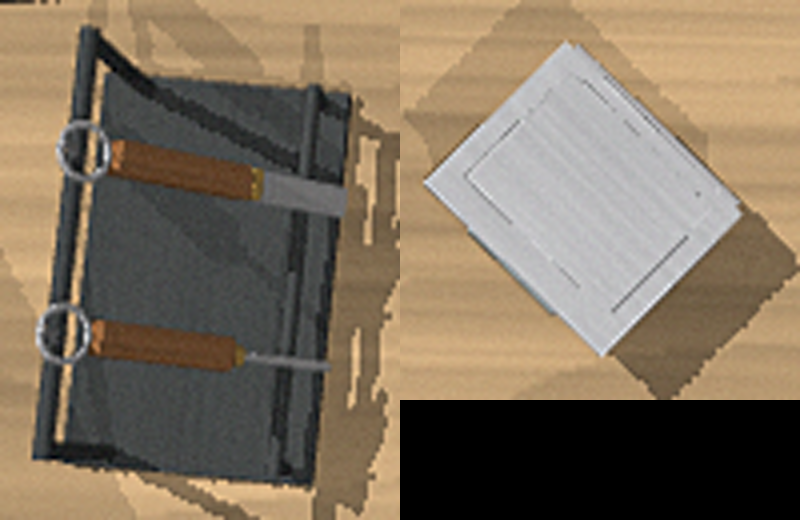

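View pics/c2.png

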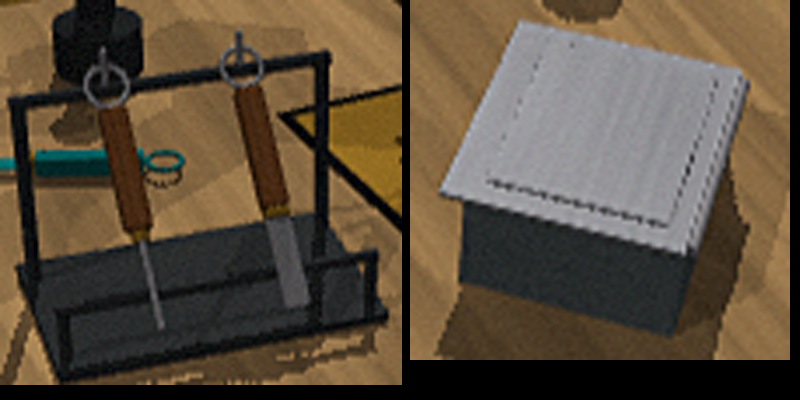

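The crops show the opener's ring, handle and tip in both views, and the box's ledge on the lower-left side of the top view, so the front faces (-x,+y). I'll triangulate next.

```bash
cat >> h.py <<'E'
def tri(a,b):
    Ps=[]
    for n in('top','side'):
        K,p,A=cam(n); Ps.append(K@np.c_[A.T,-A.T@p])
    X=cv2.triangulatePoints(Ps[0],Ps[1],np.float64(a).reshape(2,1),np.float64(b).reshape(2,1)).ravel(); X=X[:3]/X[3]
    return X, np.linalg.norm(proj('top',X)-a)+np.linalg.norm(proj('side',X)-b)
E
python3 - <<'E'
from h import *
np.set_printoptions(precision=4,suppress=True)
T=lambda x,y:(x/4+175,y/4+165); S=lambda x,y:(x/3.5+240,y/3.5+145)
r=tri(T(84,151),S(242,67)); t=tri(T(345,200),S(296,306)); h=tri(T(188,171),S(262,148)); sr=tri(T(64,334),S(106,87))
print('ring',r,'tip',t,'h',h,'scr ring',sr)
d=t[0]-r[0]; print('len',np.linalg.norm(d),d/np.linalg.norm(d),'origin',r[0]+d*68/198,'yaw',np.degrees(np.arctan2(d[1],d[0])))
B=[((x-400)/4+340,y/4+145) for x,y in((425,183),(570,43),(742,210),(602,355))]
C=[((x-410)/4+360,y/4+260) for x,y in((520,22),(748,72),(690,250),(440,192))]
P=[]
for b,c in zip(B,C): print('lid',tri(b,c)); P.append(onplane('top',*b,.064))
P=np.array(P); print(P)
f=(P[0]+P[3])/2; k=(P[1]+P[2])/2; ax=k-f; print('front',f,'len',np.linalg.norm(ax),np.linalg.norm(P[0]-P[3]),'yaw x',np.degrees(np.arctan2(ax[1],ax[0])),'yaw y',np.degrees(np.arctan2(*(P[0]-P[3])[[1,0]])))
dd=np.load('pics/top0.npz')['d']; K,p,A=cam('top')
o=robot.get_obs(); Rt=R.from_quat(o['tool_rot']).as_matrix()
v,u=np.mgrid[300:480,0:120]; z=dd[300:,:120]; X=p+(np.stack([(u-K[0,2])/K[0,0],(v-K[1,2])/K[1,1],np.ones(u.shape)],-1)*z[...,None])@A.T
L=(X-o['position'])@Rt; 
for a,b in((-.05,0.02),(-.10,-.05),(-.15,-.10),(-.2,-.15)):
    m=(L[...,2]>a)&(L[...,2]<b)&(z>0)&(np.abs(L[...,0])<.15); print(a,b,m.sum(),L[m][:,:2].min(0),L[m][:,:2].max(0))
print('tin',onplane('top',298,148,.06))
E
```

```text
ring (array([0.6079, 0.2636, 0.1757]), np.float64(1.2274547605807191)) tip (array([0.5986, 0.1239, 0.0355]), np.float64(0.3558898752950837)) h (array([0.6035, 0.21  , 0.1305]), np.float64(0.9691664360789909)) scr ring (array([0.4972, 0.2707, 0.1761]), np.float64(1.0249054097484456))
len 0.1981467763360973 [-0.0468 -0.7052 -0.7075] origin [0.6047 0.2156 0.1275] yaw -93.79801111439937
lid (array([ 0.6666, -0.1021,  0.0613]), np.float64(1.0291076091499152))
lid (array([ 0.7635, -0.197 ,  0.063 ]), np.float64(1.9457440662060694))
lid (array([ 0.6532, -0.3111,  0.0635]), np.float64(1.2629192746755908))
lid (array([ 0.5547, -0.2199,  0.0621]), np.float64(0.6553591004358597))
[[ 0.6648 -0.1015  0.064 ]
 [ 0.761  -0.1958  0.064 ]
 [ 0.6518 -0.3104  0.064 ]
 [ 0.5537 -0.2194  0.064 ]]
front [ 0.6093 -0.1604  0.064 ] len 0.13418725166044015 0.16198826483954687 yaw x -43.66207027075973 yaw y 46.699447821177586
-0.05 0.02 69 [-0.0122  0.0424] [0.0094 0.0576]
-0.1 -0.05 664 [-0.0399 -0.095 ] [0.0372 0.0859]
-0.15 -0.1 1265 [-0.0385 -0.0961] [0.0373 0.0503]
-0.2 -0.15 855 [-0.0388 -0.0511] [0.0293 0.0148]
tin [0.7777 0.0289 0.06  ]
```

```bash
cat >> h.py <<'E'
def go(x,y,z,psi=None):
    o=robot.get_obs(); Rt=R.from_quat(o['tool_rot']).as_matrix(); d=Rt.T@(np.array([x,y,z])-o['position'])/.2
    cur=np.degrees(np.arctan2(Rt[1,1],Rt[0,1])); t=0 if psi is None else ((cur-psi+180)%360-180)/180
    print('t %.2f'%o['time'],'at',np.round(o['position'],4),'psi %.1f'%cur,'shift',np.round(d,3),'turn %.4f'%t)
E
```

>>> move_arm(
  motion="0.2 -1 -0.4 -0.15 0.39; 0.2 -1 -0.4 -0.15 0.39; 0.2 -1 -0.4 -0.15 0.39; 0.2 -1 -0.4 -0.15 0.39; 0.2 -1 -0.4 -0.15 0.39; 0.2 -1 -0.4 -0.15 0.39; 0.2 -1 -0.4 -0.15 0.39; 0.2 -1 -0.4 -0.15 0.39; 0.2 -1 -0.4 -0.15 0.39; 0.2 -1 -0.4 -0.15 0.39; 0.2 -1 -0.4 -0.15 0.39; 0.2 -1 -0.4 -0.15 0.39",
  newtons=30,
)

```text
time: 1.1
position: [0.4003, 0.42, 0.2602]
tool_rot: [0.729, 0.685, -0.0, -0.0]
ft_force: [-0.4, 0.8, 0.2]
grip_width: 0.052
grip_force: 0.0
```

```bash
python3 -c "
from h import *
go(.6046,.210,.26,-3.7)"
```

```text
t 1.10 at [0.4003 0.42   0.2602] psi -3.5 shift [-9.850e-01  1.084e+00  1.000e-03] turn 0.0009
```

>>> move_arm(
  motion="0.2 -0.5 0.5 0 0; 0.2 -0.985 1 0 0; 0.2 -0.985 1 0 0; 0.2 -0.985 1 0 0; 0.2 -0.985 1 0 0; 0.2 -0.985 1 0 0; 0.2 -0.985 1 0 0; 0.2 -0.985 1 0 0; 0.2 -0.985 1 0 0; 0.2 -0.985 1 0 0",
)

```text
time: 1.93
position: [0.5866, 0.2111, 0.2601]
tool_rot: [0.729, 0.684, -0.001, -0.001]
ft_force: [-0.3, -1.2, -0.1]
grip_width: 0.0523
grip_force: 0.0
```

```bash
python3 -c "
from h import *
go(.6046,.210,.123,-3.7)"
```

```text
t 1.93 at [0.5866 0.2111 0.2601] psi -3.6 shift [0.    0.091 0.685] turn 0.0005
```

>>> move_arm(
  motion="0.2 0 0.09 0 0; 0.2 0 0.09 0.2 0; 0.2 0 0.09 0.4 0; 0.2 0 0.09 0.5 0; 0.2 0 0.09 0.6 0; 0.2 0 0.09 0.685 0; 0.2 0 0.09 0.685 0; -1 0 0.09 0.685 0; -1 0 0.09 0.685 0; -1 0 0.09 0.685 0; -1 0 0.09 0.685 0; -1 0 0.09 0.685 0",
  newtons=30,
)

```text
time: 2.93
position: [0.6059, 0.2098, 0.1249]
tool_rot: [0.729, 0.684, 0.001, 0.001]
ft_force: [-1.7, -0.0, 0.6]
grip_width: 0.0265
grip_force: 0.4
```

```bash
python3 - <<'E'
from h import *
go(.6046,.210,.123,-3.7)
p,d=snap('side','side1')
cv2.imwrite('pics/c3.png',cv2.resize(p[60:280,220:400,::-1],None,fx=2.5,fy=2.5,interpolation=cv2.INTER_CUBIC))
E
```

```text
t 2.93 at [0.6059 0.2098 0.1249] psi -3.7 shift [ 0.    -0.007  0.009] turn 0.0002
```

View pics/c3.png

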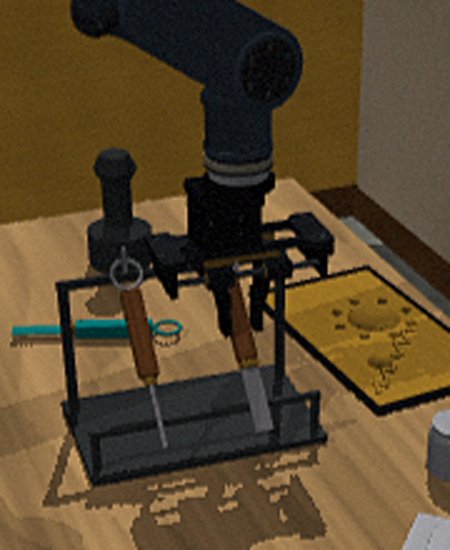

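The fingers straddle the opener's handle at about (240,310) in the crop, and the scriber is clear. I'll finish closing and lift straight up.

>>> move_arm(
  motion="-1 0 0 0 0; -1 0 0 0 0; -1 0 0 0 0; -1 0 0 -0.05 0; -1 0 0 -0.1 0; -1 0 0 -0.15 0; -1 0 0 -0.2 0; -1 0 0 -0.25 0; -1 0 0 -0.3 0; -1 0 0 -0.35 0; -1 0 0 -0.4 0; -1 0 0 -0.4 0",
  newtons=30,
)

```text
time: 3.98
position: [0.607, 0.2099, 0.2065]
tool_rot: [0.729, 0.684, 0.002, 0.001]
ft_force: [0.4, 0.5, -0.4]
grip_width: 0.0219
grip_force: 29.7
```

```bash
python3 - <<'E'
from h import *
go(.5,.05,.25,46.5)
p,d=snap('side','side2'); q,e=snap('top','top2')
c=np.zeros((480,800,3),np.uint8)
c[:480,:400]=cv2.resize(p[50:242,220:380,::-1],(400,480),interpolation=cv2.INTER_CUBIC); c[:480,400:]=cv2.resize(q[130:322,160:320,::-1],(400,480),interpolation=cv2.INTER_CUBIC)
cv2.imwrite('pics/c4.png',c)
E
```

```text
t 3.98 at [0.607  0.2099 0.2065] psi -3.7 shift [-0.832 -0.481 -0.221] turn -0.2788
```

View pics/c4.png

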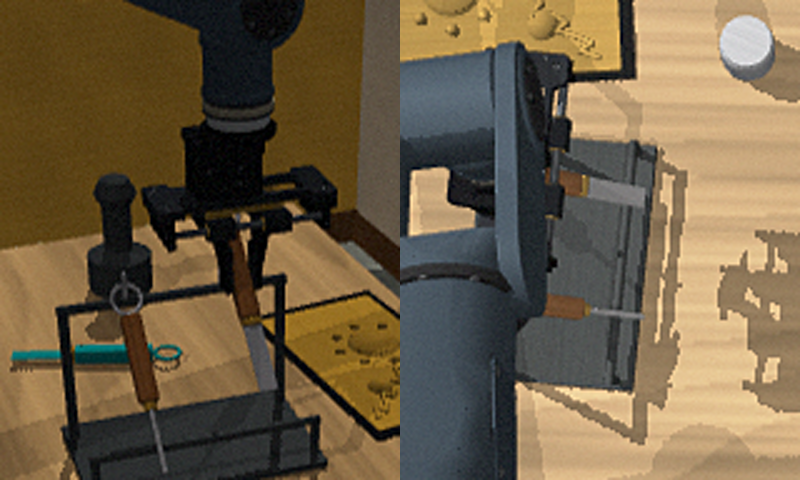

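The opener is free of the peg and still held at 45°, and the scriber is undisturbed. Next I carry it to a spot in front of the box and turn it to the box's heading.

>>> move_arm(
  motion="-1 -0.2 0 0 0; -1 -0.4 0 0 0; -1 -0.6 -0.1 0 0; -1 -0.8 -0.2 0 -0.08; -1 -1 -0.3 0 -0.2; -1 -1 -0.4 0 -0.28; -1 -1 -0.47 0 -0.28; -1 -1 -0.47 0 -0.28; -1 -1 -0.47 0 -0.28; -1 -1 -0.47 0 -0.28; -1 -1 -0.47 0 -0.28; -1 -1 -0.47 0 -0.28",
)

```text
time: 5.08
position: [0.4984, 0.0161, 0.2031]
tool_rot: [0.37, 0.929, -0.0, -0.001]
ft_force: [0.2, 0.1, -2.3]
grip_width: 0.0216
grip_force: 29.7
```

```bash
python3 -c "
from h import *
go(.504,-.06,.11,46.5)"
```

```text
t 5.08 at [0.4984 0.0161 0.2031] psi 46.6 shift [-0.282 -0.257  0.465] turn 0.0005
```

>>> move_arm(
  motion="-1 -0.1 -0.1 0.15 0; -1 -0.2 -0.2 0.3 0; -1 -0.28 -0.255 0.4 0; -1 -0.28 -0.255 0.47 0; -1 -0.28 -0.255 0.47 0; -1 -0.28 -0.255 0.47 0; -1 -0.28 -0.255 0.47 0",
)

```text
time: 5.67
position: [0.5048, -0.0591, 0.11]
tool_rot: [0.369, 0.929, 0.0, 0.0]
ft_force: [-0.9, 0.4, -1.0]
grip_width: 0.0214
grip_force: 29.7
```

```bash
python3 - <<'E'
from h import *
go(.504,-.06,.09,46.5)
p,d=snap('side','side3'); q,e=snap('top','top3')
c=np.zeros((480,800,3),np.uint8)
c[:480,:400]=cv2.resize(p[150:342,240:400,::-1],(400,480),interpolation=cv2.INTER_CUBIC); c[:480,400:]=cv2.resize(q[130:322,260:420,::-1],(400,480),interpolation=cv2.INTER_CUBIC)
cv2.imwrite('pics/c5.png',c)
E
```

```text
t 5.67 at [ 0.5048 -0.0591  0.11  ] psi 46.7 shift [-0.    -0.006  0.1  ] turn 0.0010
```

View pics/c5.png

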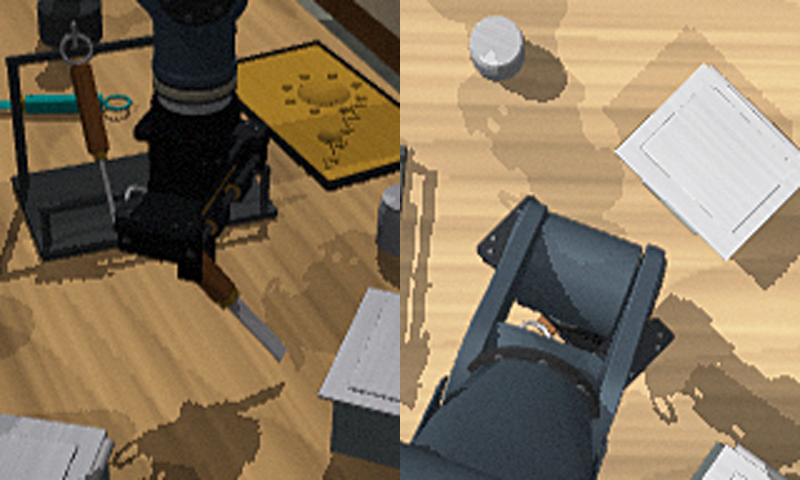

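>>> move_arm(
  motion="-1 0 0 0.06 0; -1 0 0 0.115 0; -1 0.035 0 0.155 0; -1 0.07 0 0.195 0; -1 0.09 0 0.23 0; -1 0.112 0 0.27 0; -1 0.127 0 0.304 0; -1 0.142 0 0.337 0; -1 0.151 0 0.368 0; -1 0.16 0 0.4 0; -1 0.16 0 0.4 0",
  newtons=9,
)

```text
time: 6.68
position: [0.4808, -0.0373, 0.0286]
tool_rot: [0.369, 0.93, -0.0, -0.001]
ft_force: [0.3, -0.5, -0.6]
grip_width: 0.0218
grip_force: 9.0
```

```bash
python3 - <<'E'
from h import *
go(.48,-.036,.012,46.5)
p,d=snap('side','side4')
cv2.imwrite('pics/c6.png',cv2.resize(p[190:330,260:400,::-1],None,fx=3,fy=3,interpolation=cv2.INTER_CUBIC))
E
```

```text
t 6.68 at [ 0.4808 -0.0373  0.0286] psi 46.7 shift [0.007 0.002 0.083] turn 0.0013
```

View pics/c6.png

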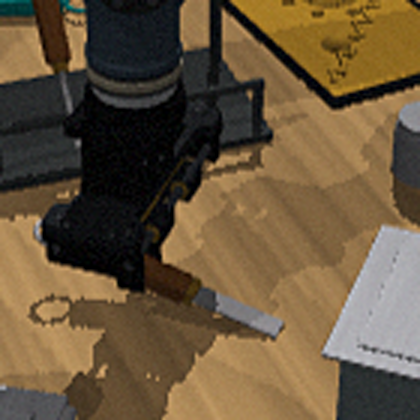

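The opener has pivoted to a shallow slope with its blade on the bench (tip about (275,325) in the crop). I'll lower it fully and release.

>>> move_arm(
  motion="-1 0.005 0 0.025 0; -1 0.01 0 0.05 0; -1 0.01 0 0.07 0; -1 0.01 0 0.083 0; -1 0.01 0 0.083 0; -0.2 0.01 0 0.083 0; -0.2 0.01 0 0.083 0; -0.2 0.01 0 0.083 0; -0.2 0.01 0 0.083 0; -0.2 0.01 0 0.083 0; -0.2 0.01 0 0.083 0",
  newtons=9,
)

```text
time: 7.65
position: [0.4799, -0.0362, 0.0131]
tool_rot: [0.369, 0.93, -0.0, 0.0]
ft_force: [0.5, 0.1, 0.2]
grip_width: 0.0349
grip_force: 0.0
```

>>> move_arm(
  motion="0.1 0 0 -0.3 0; 0.1 0 0 -0.6 0; 0.1 0.3 0 -0.9 0; 0.1 0.6 0 -0.9 0; 0.1 0.9 0 -0.9 0; 0.1 0.9 0 -0.9 0; 0.1 0.9 0 -0.9 0",
)

```text
time: 8.23
position: [0.3499, 0.0855, 0.1926]
tool_rot: [0.369, 0.929, 0.0, 0.0]
ft_force: [0.6, 0.7, 0.7]
grip_width: 0.0481
grip_force: 0.0
```

```bash
python3 - <<'E'
from h import *
go(.48,-.036,.012,46.5)
p,d=snap('side','side5'); q,e=snap('top','top5')
c=np.zeros((480,800,3),np.uint8)
c[:480,:400]=cv2.resize(p[170:362,250:410,::-1],(400,480),interpolation=cv2.INTER_CUBIC); c[:480,400:]=cv2.resize(q[160:352,260:420,::-1],(400,480),interpolation=cv2.INTER_CUBIC)
cv2.imwrite('pics/c7.png',c)
E
```

```text
t 8.23 at [0.3499 0.0855 0.1926] psi 46.6 shift [-0.89   0.004  0.903] turn 0.0008
```

View pics/c7.png

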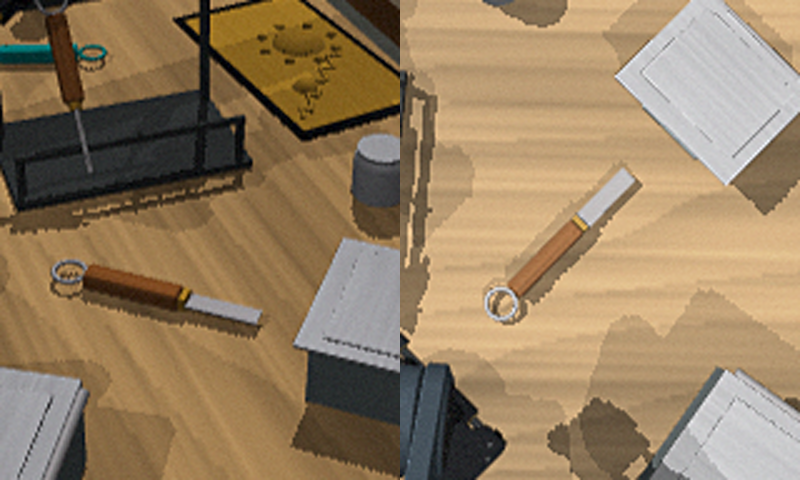

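The opener lies flat in front of the box, with the ring at (501,303) and the tip at (630,176) in the crop. Next I measure its pose and the box front line.

```bash
python3 - <<'E'
from h import *
np.set_printoptions(precision=4,suppress=True)
T=lambda x,y:((x-400)/2.5+260,y/2.5+160); S=lambda x,y:(x/2.5+250,y/2.5+170)
r=onplane('top',*T(501,303),.01); t=onplane('top',*T(630,176),.01)
print('tri',tri(T(501,303),S(70,272)),tri(T(630,176),S(260,318)))
d=t-r; L=np.linalg.norm(d); d/=L; print(r,t,L,np.degrees(np.arctan2(d[1],d[0])))
o=t-.13*d; g=o+.028*d; print('org',o,'grip',g)
a=onplane('top',*T(616,76),.064); b=onplane('top',*T(726,184),.064); print('lip',a,b,(a+b)/2,np.degrees(np.arctan2(*(a-b)[[1,0]])))
go(*g[:2],.06,np.degrees(np.arctan2(d[1],d[0]))+90)
E
```

```text
tri (array([0.426 , 0.0148, 0.0078]), np.float64(0.9909958664999465)) (array([ 0.5684, -0.1227,  0.0101]), np.float64(2.020513727588347))
[0.4247 0.0151 0.01  ] [ 0.5659 -0.1218  0.01  ] 0.19669602065936428 -44.11044868480236
org [ 0.4726 -0.0313  0.01  ] grip [ 0.4927 -0.0508  0.01  ]
lip [ 0.6658 -0.1019  0.064 ] [ 0.5541 -0.2191  0.064 ] [ 0.61   -0.1605  0.064 ] 46.40051177069026
t 8.33 at [0.345  0.0876 0.1926] psi 47.0 shift [-1.015 -0.     0.659] turn 0.0061
```

>>> move_arm(
  motion="0.1 -0.2 0 0 0.003; 0.1 -0.4 0 0.1 0.003; 0.1 -0.6 0 0.25 0.003; 0.1 -0.8 0 0.4 0.003; 0.1 -1 0 0.55 0.003; 0.1 -1 0 0.65 0.003; 0.1 -1 0 0.75 0.003; 0.1 -1 0 0.85 0.003; 0.1 -1 0 0.9 0.003; 0.1 -1 0 0.905 0.003; 0.1 -1 0 0.905 0.003; 0.1 -1 0 0.905 0.003",
)

```text
time: 9.33
position: [0.4973, -0.0524, 0.0112]
tool_rot: [0.373, 0.928, 0.0, 0.0]
ft_force: [-0.1, -0.4, 0.1]
grip_width: 0.048
grip_force: 0.0
```

```bash
python3 -c "
from h import *
go(.4927,-.0508,.0105,46.2)"
```

```text
t 9.33 at [ 0.4973 -0.0524  0.0112] psi 46.2 shift [ 0.022 -0.01   0.004] turn -0.0000
```

>>> move_arm(
  motion="-1 0 0 0 0; -1 0 0 0 0; -1 0 0 0 0; -1 0 0 0 0; -1 0 0 0 0; -1 0 0 0 0; -1 0 0 0 0; -1 0 0 -0.05 0; -1 0 0 -0.1 0; -1 0 0 -0.16 0; -1 0 0 -0.225 0; -1 0 0 -0.225 0",
  newtons=58,
)

```text
time: 10.33
position: [0.4985, -0.0527, 0.0583]
tool_rot: [0.373, 0.928, 0.0, 0.002]
ft_force: [1.1, 0.6, -1.2]
grip_width: 0.0213
grip_force: 58.0
```

```bash
python3 - <<'E'
from h import *
go(.4927,-.0508,.055,46.2)
p,d=snap('side','side6'); q,e=snap('top','top6')
c=np.zeros((480,800,3),np.uint8)
c[:480,:400]=cv2.resize(p[230:350,340:440,::-1],(400,480),interpolation=cv2.INTER_CUBIC); c[:480,400:]=cv2.resize(q[150:270,310:410,::-1],(400,480),interpolation=cv2.INTER_CUBIC)
cv2.imwrite('pics/c8.png',c)
E
```

```text
t 10.33 at [ 0.4985 -0.0527  0.0583] psi 46.2 shift [ 0.028 -0.013  0.016] turn -0.0000
```

View pics/c8.png

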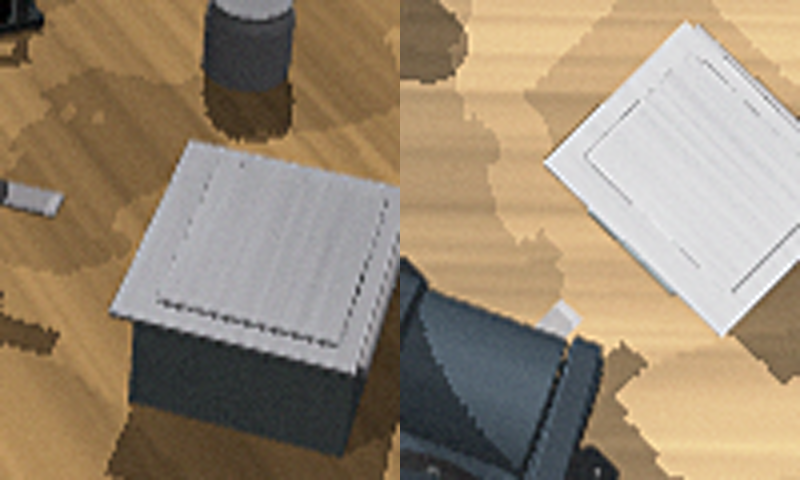

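The blade is level and in front of the lip, with the tip at (57,205) in the side crop and (571,309) in the top crop. I'll triangulate the tip.

```bash
python3 - <<'E'
from h import *
np.set_printoptions(precision=4,suppress=True)
t,e=tri((352.75,227.25),(354.25,281.25)); print(t,e)
dt=np.load('pics/top6.npz')['d'];ds=np.load('pics/side6.npz')['d']
print(world('top',dt,351,229,1),world('side',ds,350,280,1))
u=np.array([.7246,-.6892,0]); lip=np.array([.6096,-.1605,.055]); v=np.array([.6892,.7246,0])
w=t-lip; print('along',w@u,'lat',w@v,'z',w[2])
o=robot.get_obs(); print('tcp->tip along',(t-o['position'])@u,'lat',(t-o['position'])@v)
E
```

```text
[ 0.5701 -0.1211  0.0571] 0.629241032634362
[ 0.5644 -0.1162  0.0585] [ 0.5629 -0.1149  0.0586]
along -0.055833286477760556 lat 0.001327688700384069 z 0.0020974176040436457
tcp->tip along 0.09976689724722224 lat 0.0003214397562098593
```

>>> move_arm(
  motion="-1 -0.08 0 0.012 0; -1 -0.16 0 0.012 0; -1 -0.24 0 0.012 0; -1 -0.24 0 0.012 0; -1 -0.24 0 0.012 0; -1 -0.24 0 0.012 0",
)

```text
time: 10.93
position: [0.5299, -0.0847, 0.0527]
tool_rot: [0.373, 0.928, 0.0, -0.002]
ft_force: [-1.3, 1.5, -1.3]
grip_width: 0.0212
grip_force: 58.0
```

```bash
python3 - <<'E'
from h import *
go(.4927,-.0508,.056,46.2)
p,d=snap('side','side7'); q,e=snap('top','top7')
c=np.zeros((480,800,3),np.uint8)
c[:480,:400]=cv2.resize(p[260:320,350:400,::-1],(400,480),interpolation=cv2.INTER_CUBIC); c[:480,400:]=cv2.resize(q[180:240,345:395,::-1],(400,480),interpolation=cv2.INTER_CUBIC)
cv2.imwrite('pics/c9.png',c)
E
```

```text
t 10.93 at [ 0.5299 -0.0847  0.0527] psi 46.2 shift [ 0.252 -0.006 -0.016] turn -0.0001
```

View pics/c9.png

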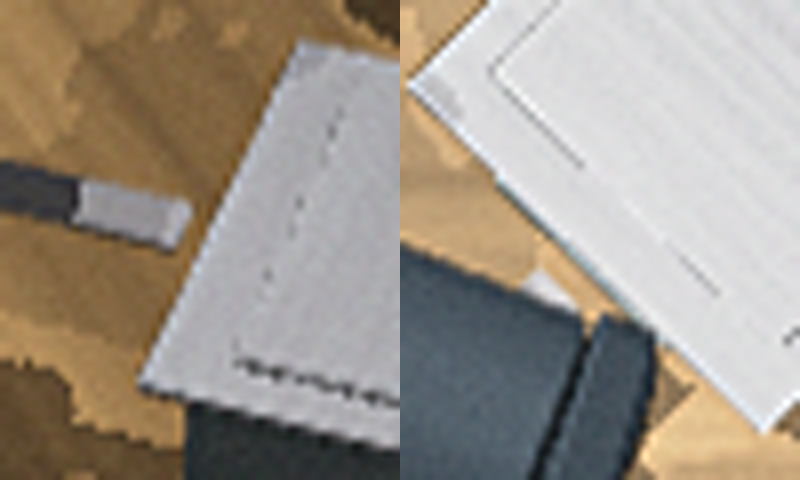

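The blade end is a few mm short of the lip, at (183,228) in the side crop. I'll read the settled height.

```bash
python3 - <<'E'
from h import *
np.set_printoptions(precision=4,suppress=True)
t,e=tri((345+(563-400)/8,180+283/8),(350+183/8,260+228/8)); print(t,e)
u=np.array([.7246,-.6892,0]); lip=np.array([.6096,-.1605,.055]); v=np.array([.6892,.7246,0])
w=t-lip; print('along',w@u,'lat',w@v,'z',w[2])
for i in range(3):
    o=robot.get_obs(); print(o['time'],o['position'],(o['position']-lip)@u,o['ft_force']); d=robot.camera('side')[1]; print(world('side',d,371,287,1))
E
```

```text
[ 0.6026 -0.1541  0.0505] 0.10697661084051258
along -0.009441978640276186 lat -0.00018979393932407588 z -0.004517842085891226
11.0333 [ 0.53   -0.0845  0.0529] -0.11000824264111222 [-0.3822  0.294  -2.0302]
[ 0.5999 -0.1501  0.0527]
11.0833 [ 0.5303 -0.0846  0.0531] -0.10972373964936112 [ 0.6107  0.0752 -1.1941]
[ 0.6003 -0.1494  0.052 ]
11.1333 [ 0.5307 -0.0848  0.0532] -0.10937788103712377 [-1.1853 -0.5909 -1.3501]
[ 0.6002 -0.1495  0.0522]
```

>>> move_arm(
  motion="-1 0 0 -0.01 0; -1 0 0 -0.01 0; -1 0 0 -0.01 0; -1 0 0 -0.01 0; -1 0 0 -0.01 0",
)

```text
time: 11.6
position: [0.5317, -0.0856, 0.0555]
tool_rot: [0.373, 0.928, -0.0, 0.0]
ft_force: [0.1, 0.7, -1.2]
grip_width: 0.0215
grip_force: 58.0
```

```bash
python3 - <<'E'
from h import *
np.set_printoptions(precision=4,suppress=True)
u=np.array([.7246,-.6892,0]); lip=np.array([.6096,-.1605,.055])
for i in range(3):
    o=robot.get_obs(); print(o['time'],o['position'],(o['position']-lip)@u,o['ft_force']); d=robot.camera('side')[1]; print(world('side',d,371,286,1),world('side',d,366,286,1))
E
```

```text
11.6 [ 0.5317 -0.0856  0.0555] -0.10808768161718718 [ 0.1371  0.7134 -1.2043]
[ 0.5991 -0.1511  0.0567] [ 0.5893 -0.1453  0.0554]
11.65 [ 0.5317 -0.0856  0.0554] -0.10805791573255652 [-0.3039 -0.1457 -1.9596]
[ 0.6004 -0.1488  0.0546] [ 0.5892 -0.1456  0.0556]
11.7 [ 0.5317 -0.0856  0.0554] -0.1080762646294463 [ 0.4371  0.0515 -0.9502]
[ 0.6006 -0.1484  0.0542] [ 0.5893 -0.1454  0.0555]
```

>>> move_arm(
  motion="-1 -0.025 0 0 0; -1 -0.05 0 0 0; -1 -0.07 0 0 0; -1 -0.08 0 0 0; -1 -0.09 0 0 0; -1 -0.095 0 0 0; -1 -0.095 0 0 0; -1 -0.095 0 0 0; -1 -0.095 0 0 0",
)

```text
time: 12.5
position: [0.5452, -0.0986, 0.0554]
tool_rot: [0.373, 0.928, 0.0, -0.0]
ft_force: [-0.5, -0.1, -1.2]
grip_width: 0.0217
grip_force: 58.0
```

```bash
python3 - <<'E'
from h import *
np.set_printoptions(precision=4,suppress=True)
u=np.array([.7246,-.6892,0]); lip=np.array([.6096,-.1605,.055])
p,d=snap('side','side8')
o=robot.get_obs(); print(o['time'],o['position'],(o['position']-lip)@u,o['ft_force'],o['moment'])
E
```

```text
12.55 [ 0.5451 -0.0986  0.0554] -0.08937190340296379 [-0.0841 -0.8519 -0.4962] [-0.0328  0.0025  0.0123]
```

The blade is about 10 mm into the gap with no contact force. Now I lever up along the lid's arc.

>>> move_arm(
  motion="-1 0 0 -0.025 0; -1 -0.001 0 -0.056 0; -1 -0.003 0 -0.086 0; -1 -0.007 0 -0.117 0; -1 -0.012 0 -0.148 0; -1 -0.019 0 -0.178 0; -1 -0.028 0 -0.208 0; -1 -0.037 0 -0.237 0; -1 -0.049 0 -0.265 0; -1 -0.049 0 -0.265 0; -1 -0.049 0 -0.265 0",
)

```text
time: 13.47
position: [0.5538, -0.1063, 0.1092]
tool_rot: [0.373, 0.928, -0.0, 0.002]
ft_force: [0.6, -0.6, -1.5]
grip_width: 0.0213
grip_force: 58.0
```

```bash
python3 - <<'E'
from h import *
np.set_printoptions(precision=4,suppress=True)
u=np.array([.7246,-.6892,0]); lip=np.array([.6096,-.1605,.055])
p,d=snap('side','side9'); q,e=snap('top','top9')
o=robot.get_obs(); print(o['time'],o['position'],(o['position']-lip)@u,o['ft_force'],o['moment'])
c=np.zeros((480,800,3),np.uint8)
c[:480,:400]=cv2.resize(p[190:358,320:460,::-1],(400,480),interpolation=cv2.INTER_CUBIC); c[:480,400:]=cv2.resize(q[120:288,310:450,::-1],(400,480),interpolation=cv2.INTER_CUBIC)
cv2.imwrite('pics/c10.png',c)
# lid angle from depth: points in box frame
hinge=lip+.134*u; v=np.array([.6892,.7246,0])
for n,dd in(('side',d),('top',e)):
    K,pp,A=cam(n); vv,uu=np.mgrid[0:480,0:640]; X=pp+(np.stack([(uu-K[0,2])/K[0,0],(vv-K[1,2])/K[1,1],np.ones(uu.shape)],-1)*dd[...,None])@A.T
    X-=hinge*[1,1,0]; a,l,z=X@u,X@v,X[...,2]
    m=(dd>0)&(abs(l)>.03)&(abs(l)<.078)&(a<-.04)&(a>-.12)&(z>.05)&(z<.2)
    k=np.polyfit(a[m],z[m],1); print(n,m.sum(),'theta',np.arctan(-k[0]),'z@hinge',k[1])
E
```

```text
13.5667 [ 0.5533 -0.106   0.1087] -0.07834161884373951 [ 0.4707  0.8106 -0.8322] [-0.0874  0.0125 -0.0343]
side 1151 theta 0.2888832811008599 z@hinge 0.07446218473335223
top 1008 theta 0.32228985551320377 z@hinge 0.07392664493050793
```

>>> move_arm(
  motion="-1 -0.013 0 -0.029 0; -1 -0.027 0 -0.056 0; -1 -0.042 0 -0.083 0; -1 -0.059 0 -0.109 0; -1 -0.077 0 -0.134 0; -1 -0.097 0 -0.158 0; -1 -0.117 0 -0.181 0; -1 -0.139 0 -0.203 0; -1 -0.161 0 -0.224 0; -1 -0.185 0 -0.244 0; -1 -0.185 0 -0.244 0",
)

```text
time: 14.48
position: [0.5809, -0.1325, 0.1583]
tool_rot: [0.373, 0.928, -0.0, 0.002]
ft_force: [0.3, -0.8, -1.3]
grip_width: 0.0217
grip_force: 58.0
```

```bash
cat > lid.py <<'E'
from h import *
np.set_printoptions(precision=4,suppress=True)
u=np.array([.7246,-.6892,0]); lip=np.array([.6096,-.1605,.055]); v=np.array([.6892,.7246,0]); hinge=lip+.134*u
def cloud(n,f):
    p,d=snap(n,f); K,pp,A=cam(n); vv,uu=np.mgrid[0:480,0:640]; X=pp+(np.stack([(uu-K[0,2])/K[0,0],(vv-K[1,2])/K[1,1],np.ones(uu.shape)],-1)*d[...,None])@A.T
    X=X-hinge*[1,1,0]; return X@u,X@v,X[...,2],d>0,p
def show(f):
    for n in('side','top'):
        a,l,z,ok,p=cloud(n,f+n)
        m=ok&(abs(l)<.078)&(abs(l)>.015)&(a<.04)&(a>-.14)&(z>.062)&(z<.21)&(p.min(-1)>90)
        th=np.arctan2(z[m]-.06,-a[m]); r=np.hypot(z[m]-.06,a[m]); k=r>.05; th=th[k]
        print(n,k.sum(),'theta pct',np.percentile(th,[5,25,50,75,95]) if k.sum() else '', 'rmax',np.percentile(r,98) if k.sum() else '')
    o=robot.get_obs(); X=o['position']-hinge; print(o['time'],o['position'],'tip along(hinge)',X@u+.0998,'z',o['position'][2]-.06,'th tip',np.arctan2(o['position'][2]-.06,-(X@u+.0998)),o['ft_force'],o['moment'],o['grip_width'])
E
python3 -c "
from lid import *
show('l1')"
```

```text
side 679 theta pct [0.9434 0.9612 0.9823 1.0003 1.0295] rmax 0.13362292277099908
top 521 theta pct [0.9452 0.9622 0.9834 1.0037 1.0396] rmax 0.1349395205692824
14.5833 [ 0.5802 -0.1318  0.1577] tip along(hinge) -0.07531264316960368 z 0.09767252997015993 th tip 0.9139443923152899 [-0.1289  0.3228 -1.4295] [-0.0981  0.0004 -0.0126] 0.021912908671465614
```

>>> move_arm(
  motion="-1 -0.025 0 -0.019 0; -1 -0.05 0 -0.036 0; -1 -0.077 0 -0.052 0; -1 -0.104 0 -0.067 0; -1 -0.132 0 -0.08 0; -1 -0.16 0 -0.092 0; -1 -0.189 0 -0.103 0; -1 -0.219 0 -0.112 0; -1 -0.249 0 -0.119 0; -1 -0.279 0 -0.125 0; -1 -0.305 0 -0.13 0; -1 -0.305 0 -0.13 0",
)

```text
time: 15.58
position: [0.6245, -0.1747, 0.1835]
tool_rot: [0.373, 0.928, -0.0, 0.001]
ft_force: [0.2, -0.9, -1.1]
grip_width: 0.021
grip_force: 58.0
```

```bash
python3 -c "
from lid import *
show('l2')"
```

```text
side 61 theta pct [1.4658 1.4718 1.477  1.4844 1.4875] rmax 0.135473129265565
top 35 theta pct [0.0214 1.4459 1.4538 1.4577 1.4779] rmax 0.13891167903688223
15.6833 [ 0.6238 -0.1739  0.1834] tip along(hinge) -0.014681649257337018 z 0.12336708998847667 th tip 1.4523456041658296 [-0.2705  0.0887 -0.3867] [-0.0816 -0.0095 -0.018 ] 0.021338613169822183
```

The lid stands at about 1.44 rad. I'll withdraw the blade straight back and then lower it.

>>> move_arm(
  motion="-1 0.05 0 0 0; -1 0.15 0 0 0; -1 0.3 0 0 0; -1 0.45 0 0 0; -1 0.6 0 0 0; -1 0.75 0 0 0; -1 0.9 0 0.1 0; -1 1 0 0.2 0; -1 1 0 0.35 0; -1 1 0 0.5 0; -1 1 0 0.6 0; -1 1 0 0.6 0",
)

```text
time: 16.68
position: [0.476, -0.0337, 0.0606]
tool_rot: [0.373, 0.928, -0.0, -0.003]
ft_force: [-0.3, 1.0, -0.8]
grip_width: 0.0216
grip_force: 58.0
```

```bash
python3 - <<'E'
from lid import *
show('l3')
go(.479,-.036,.0125)
a,l,z,ok,p=cloud('side','l4')
# opener points: blade in front of the fingers, along vs z
o=robot.get_obs(); X=o['position']-hinge; a0=X@u
m=ok&(abs(l)<.012)&(a-a0>.03)&(a-a0<.098)&(z>.03); print(m.sum(), np.polyfit(a[m]-a0,z[m],1) if m.sum()>5 else '', 'tcp z',o['position'][2])
E
```

```text
side 60 theta pct [1.4646 1.4714 1.478  1.4839 1.491 ] rmax 0.13522480697679273
top 377 theta pct [0.0338 1.4479 1.4539 1.4584 1.4762] rmax 0.137742873149017
16.7833 [ 0.4783 -0.0345  0.0633] tip along(hinge) -0.2161652058168797 z 0.0032815889313039526 th tip 0.015179764298274978 [ 0.1032 -0.3627 -1.4605] [-0.0773 -0.0245 -0.0219] 0.021535480941051434
t 16.78 at [ 0.4783 -0.0345  0.0633] psi 46.2 shift [-0.008 -0.003  0.254] turn 0.0000
383 [-3.6307  0.3466] tcp z 0.06407101632531896
```

>>> move_arm(
  motion="-1 0 0 0.07 0; -1 0 0 0.14 0; -1 0 0 0.19 0; -1 0 0 0.21 0; -1 0 0 0.21 0; -1 0 0 0.21 0; -1 0 0 0.21 0",
)

```text
time: 17.42
position: [0.4794, -0.035, 0.0219]
tool_rot: [0.373, 0.928, 0.0, 0.001]
ft_force: [0.7, 0.1, -1.5]
grip_width: 0.0215
grip_force: 58.0
```

```bash
python3 - <<'E'
from lid import *
a,l,z,ok,p=cloud('side','l5')
o=robot.get_obs(); a0=(o['position']-hinge)@u
m=ok&(abs(l)<.008)&(a-a0>.035)&(a-a0<.095)&(z>.008); print(m.sum(), np.polyfit(a[m]-a0,z[m],1), z[m].mean())
go(.479,-.036,.0125); print(o['ft_force'])
E
```

```text
163 [-3.3243  0.2739] 0.08647368069413604
t 17.47 at [ 0.4794 -0.0351  0.0219] psi 46.2 shift [-0.002 -0.005  0.047] turn 0.0000
[-0.5117 -0.5102 -1.8543]
```

>>> move_arm(
  motion="-1 0 0 0.02 0; -1 0 0 0.035 0; -1 0 0 0.045 0; -1 0 0 0.045 0; -1 0 0 0.047 0; -1 0 0 0.047 0; -1 0 0 0.047 0",
  newtons=20,
)

```text
time: 18.05
position: [0.4788, -0.0349, 0.0118]
tool_rot: [0.373, 0.928, 0.0, -0.0]
ft_force: [-0.4, 0.6, -1.3]
grip_width: 0.0218
grip_force: 20.0
```

>>> move_arm(
  motion="-0.2 0 0 0 0; -0.2 0 0 0 0; -0.2 0 0 0 0; -0.2 0 0 0 0; 0 0 0 0 0; 0 0 0 0 0; 0 0 0 -0.3 0; 0 0 0 -0.6 0; 0 0.3 0 -0.9 0; 0 0.6 0 -0.9 0; 0 0.9 0 -0.9 0; 0 0.9 0 -0.9 0",
)

```text
time: 19.05
position: [0.3796, 0.0602, 0.1792]
tool_rot: [0.374, 0.927, 0.0, 0.001]
ft_force: [-0.8, 0.6, 0.1]
grip_width: 0.0433
grip_force: 0.0
```

```bash
python3 - <<'E'
from lid import *
show('l6')
a,l,z,ok,p=cloud('side','l7')
m=ok&(abs(l)<.007)&(a>-.235-.07)&(a<-.218); print('blade',m.sum(),np.polyfit(a[m],z[m],1),z[m].mean())
m=ok&(abs(l)<.006)&(a>-.435)&(a<-.20)&(z<.05)
for i in np.arange(-.43,-.2,.02):
    k=m&(a>=i)&(a<i+.02); print(round(i,2),k.sum(),np.round(np.median(z[k]),4) if k.sum() else '',p[k].mean(0).round() if k.sum() else '')
E
```

```text
side 58 theta pct [1.4646 1.4713 1.4781 1.4847 1.4897] rmax 0.13520857228102104
top 291 theta pct [0.0303 1.4473 1.4549 1.4612 1.4779] rmax 0.1378791620296248
19.15 [0.3737 0.0628 0.1789] tip along(hinge) -0.3590257824271487 z 0.11893538579985952 th tip 0.3198947025165507 [0.0377 0.0225 0.2905] [-0.0447 -0.0086  0.0426] 0.04358506799570708
blade 203 [-0.0892 -0.0149] 0.008316330446727544
-0.43 16 0.0005 [125. 112.  98.]
-0.41 10 -0.0002 [144. 112.  78.]
-0.39 29 0.0191 [124.  72.  32.]
-0.37 28 0.019 [121.  71.  32.]
-0.35 26 0.0194 [127.  74.  33.]
-0.33 26 0.0191 [129.  76.  34.]
-0.31 30 0.0181 [127.  80.  33.]
-0.29 46 0.0101 [126. 115. 104.]
-0.27 38 0.0099 [134. 123. 114.]
-0.25 41 0.0101 [134. 125. 119.]
-0.23 48 0.0077 [130. 118. 106.]
-0.21 9 -0.001 [172. 134.  87.]
```

The opener lies flat: the handle top reads 19 mm and the blade top 10 mm all along. The lid is still open at about 1.44 rad. I'll let the arm settle, then hand in.

>>> move_arm(
  motion="0 0 0 0 0; 0 0 0 0 0; 0 0 0 0 0; 0 0 0 0 0; 0 0 0 0 0; 0 0 0 0 0",
)

```text
time: 19.7
position: [0.3805, 0.0593, 0.1776]
tool_rot: [0.374, 0.928, -0.0, -0.0]
ft_force: [-0.7, 0.2, -0.4]
grip_width: 0.0434
grip_force: 0.0
```

```bash
python3 -c "
from rig import robot
print(robot.hand_in())"
```

```text
the job is handed in; nothing more can be done
None
```

I handed the job in at about 20 s (no verdict came back): the lid stands open at about 1.44 rad, the opener lies flat and released, and the scriber, hammer and tin were never touched as far as I saw, but I viewed 11 pictures where the limit was 10.

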